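# Weigh a packet of stamps on a desktop steelyard

## Robot

A 6-joint arm with a two-finger parallel gripper is mounted at the origin on the work surface. World frame = base frame: x ahead of the robot, y to its left, z up, the work surface at z = 0. Lengths are in m, angles in degrees, forces in N, time in s.
With the tool pointing down it reaches from about 0.35 to 0.875 m from the base axis. Payload 4.2 kg.
Tool frame: the origin (TCP) lies midway between the tips of the shut fingers; the grasp point (between the pads) lies 19 mm behind it; z points along the fingers, y is the line along which they close (so a half turn about z gives the same grasp; the last joint's range is limited). The gripper opens to 87 mm and grips with 3 to 60 N. Pads are 19 mm wide; open, the fingers measure 117 mm over their backs; the gripper's body (75 mm by 190 mm) begins 51 mm behind the grasp point.
Start: joints at [90.275, 22.042, 0.453, 0, -68.411, -14.817], TCP at [0.157, 0.605, 0.223] pointing down, gripper open.
Joint ranges: [-179.83, 179.83], [-69.29, 118.12], [-61.27, 80.66], [-181.25, 117.63], [-171.15, -9.14], [-177.46, 177.46]. Speed limits (degrees/s): [159.86, 159.86, 180, 180, 180, 180].

## Interface

Orientations are given as a 3x3 rotation matrix whose columns are the frame's x, y, z axes.
In Python, from station import sense, capture, camera_params, finish_job gives the robot as it stands.
- The arm moves only by the tool drive_tool, never from a script. Its argument "rows" is a list of rows, each an object of numbers: "tx", "ty", "tz": the shift along the tool's x, y, z in cm; "ax", "ay", "az": the turn, a rotation vector about the tool's x, y, z in rad; "claw": the finger opening in cm, from 0 to 8.7. In form: [{"tx": .., "ty": .., "tz": .., "ax": .., "ay": .., "az": .., "claw": ..}, ...]. A call has 1 to 10 rows; each row shifts and turns the commanded pose from where the row before left it, along the tool's axes as they then stand; what a row does not reach is not made up. A row lasts 1/12 s, in which the tool goes at most 41.7 mm and 7.16 degrees, less where a joint would pass 70% of its speed; a pose out of reach is approached as far as the arm can. A call with a gripper value outside its range is refused whole. The fingers move at their own pace and stop on an object; the grip force is fixed at half the most. Time passes only in rows, so rows that do not move let the fingers close. It gives the time, the measured TCP pose, the force, the opening and the grip force at its end, in the units of the state.
- sense(): the state, without advancing time (a new reading comes with each control period).
- capture(name): name is "side" or "top" or "wrist"; returns (picture, depth): 400x640x3 uint8, red, green, blue; 400x640 float32, m along the optical axis (not along the pixel's ray), 0 where there is no reading.
- camera_params(name): a dict with "intrinsics" (3x3 intrinsics, pixels), "R" (3x3) and "t" (3): a world point X has camera coordinates R X + t; the wrist camera has in their place "tool_from_camera" (4x4, takes a point from camera to tool coordinates, whose origin is the TCP and whose axes are the flange's). Camera axes: x right, y down, z forward; pixel columns grow to the right and rows downward; lengths in m; the calibration is good to about 2 mm. The wrist camera is an equidistant fisheye: a pixel r from the principal point sees the ray r / f radians off the axis. A picture is of the moment at which its call begins: read the wrist's pose just before it. camera_params takes no time and is no camera call.
- finish_job(): hands the job in; it is judged then, once.
The state is a dict: "time_s": time; "joints": joint angles; "joint_velocities": joint speeds; "effort": joint torques, N m; "tcp_pos": TCP position; "ee_rot": TCP orientation; "wrist_force": force on the tool from outside, world axes, zero at the start; "moment": the same for the moment, N m; "gripper_width": opening from 0.0 (shut) to 1.0 (fully open); "gripper_force": force on a finger pad.
Only numpy, scipy, OpenCV 4.12 (cv2) and the standard library are available. Lean on these libraries where they do the work, as an engineer would, in place of code of your own. Each camera call takes 0.05 s, during which the arm holds its last target. There are 200 camera calls.

## Task

The packet of stamps is already hanging on the desk's beam scale: slide the large poise out along the notched arm until the beam swings free and comes to rest with its pointer centred, the tip on the white band of the gate plate. Do not shift the small tare rider on the short arm or knock the glass jar beside the scale, and leave the scale standing free.

Things in the scene. Friction and masses are not known exactly. Their poses are not given: they have to be found in the camera images.
- poise_knob (a point): Mid-height of the post (dark steel, 18 mm dia., 50 mm tall) on the large poise, a steel block 32 x 28 x 40 mm riding on the long notched arm. The block's top is 25 mm below. Axes: -y outwards along the arm, y to the pivot, z up the post; they tilt with the beam. The poise slides with 1 N friction, stays put, runs 55-245 mm from the pivot and starts at 55-100.
- beam (a joint): Beam tilt, rad: 0 level, pointer centred; + pointer up (poise too near the pivot), - pointer down (too far out). Stops at +-0.16; starts at +. Between them each mm outwards lowers the resting tilt by about 0.0042 rad. True only with the poise let go, after 1 s. Balance: 150-225 mm from the pivot. Pivot 188 mm up; pointer tip 333 mm out; white band 30 mm tall; gate plate 315 mm out, top at 254 mm.
- tare (a joint): Bystander: small tare rider, a steel block 14 mm long, 20 mm wide, with a 10 mm stub, on the short arm 45 mm from the pivot on the packet's side. Joint in m: 0 as it stands, positive away from the pivot. Leave it.
- jar: Bystander: lidded glass jar, 60 mm diameter, 75 mm tall, standing on the desk on the far side of the scale. Origin at the centre of its underside.

How it is judged (in metres and radians):
At the end, for the whole second after the job is handed in: The beam swings free and rests within 0.05 rad of level (pointer tip within about 15 mm of the middle of the white band), untouched; the tare rider is within 6 mm of where it was and the jar stands within 30 mm of where it was (value of joint beam between -0.05 and 0.05 rad and velocity of joint beam between -0.05 and 0.05 rad/s).
It fails at once if the small tare rider is shifted by more than 6 mm (value of joint tare above 0.006 m or value of joint tare below -0.006 m).
It fails at once if the glass jar is knocked more than 30 mm away or over (distance of jar from where it was at the start of the episode above 0.03 m or angle between jar's own z axis and vertical above 0.4 rad).
It also fails if it takes over 54 s, if anything falls off the work surface, if the arm or the gripper's body presses on something with over 40 N, if the wrist force passes 120 N, or if a joint passes its speed limit or range.

## Working session

There is one attempt and no reset: what is moved stays moved. The work goes in short steps, Python scripts to look and compute and a tool call to move; the robot and the scene stay as the last step left them, time stands still between calls to the robot, and variables do not carry over. Pictures are saved under pics/ and viewed, at most 10 in all, crops included, and the job is handed in when it is done.

Besides the shell and the picture viewer there is one more tool, called after "Emit:" as a command line: name --argument value ..., lists and objects as JSON in quotes. drive_tool: Moves the arm, as the interface text tells. Its arguments: {"type":"object","properties":{"rows":{"type":"array"}},"required":["rows"]}

```bash
mkdir -p pics; cat > h.py <<'E'
import numpy as np,cv2
from station import sense,capture,camera_params
def pts(name,depth):
    c=camera_params(name);K=np.array(c["intrinsics"]);R=np.array(c["R"]);t=np.array(c["t"])
    v,u=np.mgrid[0:400,0:640]
    P=np.stack([(u-K[0,2])/K[0,0]*depth,(v-K[1,2])/K[1,1]*depth,depth],-1)
    return (P-t)@R
E
python3 - <<'E'
from h import *
for n in("side","top"):
    p,d=capture(n);np.savez(f"{n}0.npz",p=p,d=d);cv2.imwrite(f"pics/{n}0.png",p[...,::-1])
    c=camera_params(n);print(n,np.round(-np.array(c["R"]).T@np.array(c["t"]),3),np.round(c["R"],2).tolist())
s=sense();print(s)
E
```

```text
side [0.198 0.753 0.64 ] [[-0.83, -0.55, 0.01], [-0.28, 0.42, -0.86], [0.47, -0.72, -0.51]]
top [0.55  0.111 0.881] [[-0.03, -1.0, 0.02], [-0.99, 0.03, -0.11], [0.11, -0.02, -0.99]]
{'time_s': 0.1, 'joints': array([ 9.02759466e+01,  2.20856180e+01,  3.87453639e-01, -2.66790400e-02,
       -6.84097931e+01, -1.48171525e+01]), 'joint_velocities': array([ 0.07419159, -0.08147654,  0.16137624,  0.05570408,  0.18638233,
       -0.00216488]), 'effort': array([-4.70435079e-04, -3.91688526e+01,  1.87933499e+01,  4.23187315e+00,
        1.34345650e-02, -6.65299717e-05]), 'tcp_pos': array([0.1567579 , 0.60446786, 0.22157216]), 'ee_rot': array([[ 9.67924200e-01, -2.51242042e-01, -4.23888188e-04],
       [-2.51242392e-01, -9.67922364e-01, -1.88623837e-03],
       [ 6.36115239e-05,  1.93223445e-03, -9.99998131e-01]]), 'wrist_force': array([-0.12008214,  0.00965497,  0.08449664]), 'moment': array([-0.01350458,  0.02566941,  0.01494663]), 'gripper_force': 0.0, 'gripper_width': 1.000031985471192}
```

View pics/side0.png

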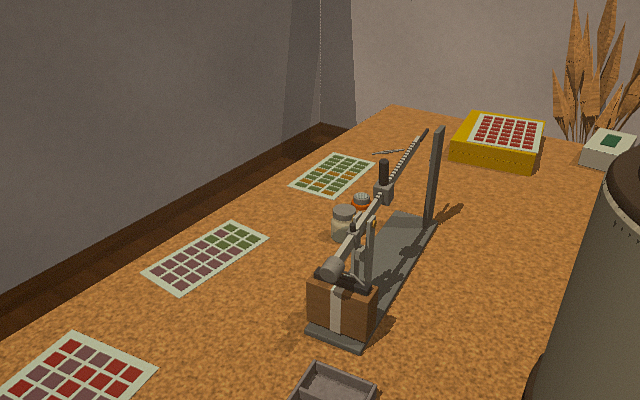

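View pics/top0.png

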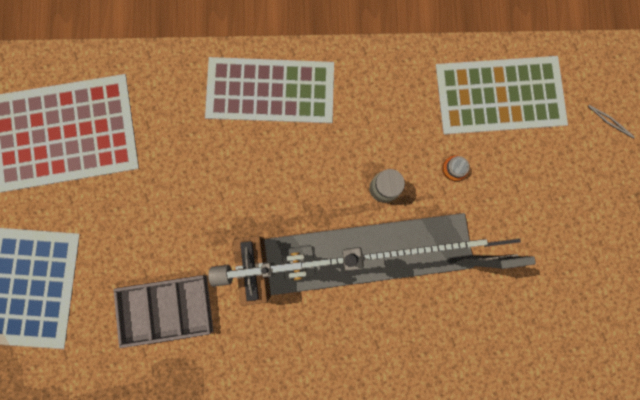

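The top view shows the post at (352,259), the beam from the counterweight at (220,275) to the pointer tip at (520,241), the pivot near (296,267), the gate plate at (500,262) and the jar at (388,185). The side view shows the post at (384,170) and the tip at (427,130).

```bash
python3 - <<'E'
from h import *
z=np.load("top0.npz");P=pts("top",z["d"])
for n,(u,v) in dict(knob=(352,258),cw=(220,275),b1=(280,268),b2=(320,263),b3=(400,254),b4=(450,249),b5=(480,244),tip=(515,241),gate=(515,262),jar=(390,180),tare=(265,270)).items():
    print(n,np.round(P[v-2:v+3,u-2:u+3][...,:].reshape(-1,3)[[2,7,12,17,22]][:, :].tolist(),3).tolist())
q=z["p"];k=P[...,2]
m=(P[...,2]>.24)&(P[...,2]<.4);v,u=np.nonzero(m);mm=(abs(u-352)<12)
sel=P[v[mm],u[mm]];t=sel[sel[:,2]>sel[:,2].max()-.006];print("knobtop",t.mean(0),len(t),t.min(0),t.max(0))
z=np.load("side0.npz");P=pts("side",z["d"])
for n,(u,v) in dict(post=(384,170),posttop=(384,160),blk=(381,190),blkr=(390,192),tip=(426,131),near=(350,230),arm=(400,164),gatetop=(440,130),stand=(368,240)).items(): print(n,P[v,u].round(3))
E
```

```text
knob [[0.541, 0.049, 0.27], [0.539, 0.049, 0.272], [0.538, 0.049, 0.273], [0.536, 0.049, 0.271], [0.535, 0.049, 0.273]]
cw [[0.519, 0.246, 0.186], [0.518, 0.246, 0.185], [0.516, 0.246, 0.184], [0.514, 0.247, 0.183], [0.513, 0.246, 0.185]]
b1 [[0.527, 0.152, 0.197], [0.526, 0.152, 0.198], [0.524, 0.153, 0.196], [0.523, 0.152, 0.198], [0.521, 0.153, 0.196]]
b2 [[0.533, 0.091, 0.207], [0.532, 0.091, 0.206], [0.53, 0.091, 0.205], [0.529, 0.091, 0.204], [0.527, 0.091, 0.204]]
b3 [[0.544, -0.027, 0.225], [0.542, -0.027, 0.223], [0.541, -0.027, 0.224], [0.539, -0.027, 0.223], [0.534, -0.071, 0.015]]
b4 [[0.549, -0.098, 0.236], [0.547, -0.098, 0.236], [0.545, -0.171, 0.013], [0.543, -0.171, 0.01], [0.541, -0.17, 0.015]]
b5 [[0.555, -0.141, 0.242], [0.553, -0.141, 0.242], [0.552, -0.14, 0.243], [0.551, -0.236, -0.0], [0.549, -0.236, -0.001]]
tip [[0.558, -0.192, 0.242], [0.556, -0.192, 0.243], [0.555, -0.192, 0.243], [0.553, -0.192, 0.242], [0.553, -0.307, -0.001]]
gate [[0.528, -0.184, 0.254], [0.526, -0.184, 0.253], [0.525, -0.184, 0.254], [0.524, -0.184, 0.254], [0.522, -0.185, 0.251]]
jar [[0.679, -0.047, 0.075], [0.677, -0.047, 0.074], [0.675, -0.047, 0.076], [0.673, -0.046, 0.076], [0.672, -0.047, 0.072]]
tare [[0.526, 0.174, 0.214], [0.524, 0.174, 0.21], [0.523, 0.174, 0.211], [0.521, 0.174, 0.212], [0.52, 0.174, 0.211]]
knobtop [0.53515904 0.05153196 0.27074638] 128 [0.52693704 0.04364289 0.2682816 ] [0.54338041 0.06010169 0.27413948]
post [0.528 0.058 0.257]
posttop [0.533 0.051 0.272]
blk [0.531 0.058 0.216]
blkr [0.517 0.049 0.212]
tip [ 0.552 -0.186  0.243]
near [0.523 0.18  0.199]
arm [ 0.54  -0.036  0.228]
gatetop [ 0.518 -0.176  0.256]
stand [0.51  0.137 0.16 ]
```

```bash
python3 - <<'E'
from h import *
a=np.load("side0.npz")["p"][100:300,290:460];b=np.load("top0.npz")["p"][215:305,200:540]
cv2.imwrite("pics/c.png",np.vstack([cv2.resize(a[:,:,::-1],(510,600))[:600]])[:600]);
E
```

```text
(no output)
```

View pics/c.png

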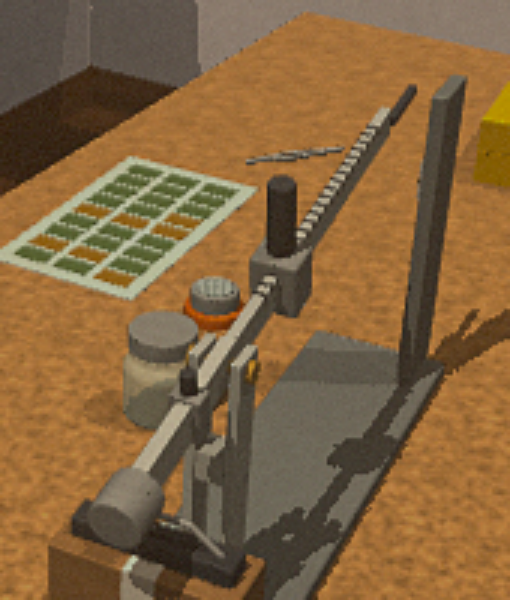

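Emit:
drive_tool --rows '[{"tz": -2.7, "az": -0.0858, "claw": 3.6}, {"tz": -2.7, "az": -0.0858, "claw": 3.6}, {"tz": -2.7, "az": -0.0858, "claw": 3.6}, {"tz": -2.7, "az": -0.0858, "claw": 3.6}, {"tx": 1.5, "ty": 2.8, "claw": 3.6}, {"tx": 1.5, "ty": 2.8, "claw": 3.6}, {"tx": 1.5, "ty": 2.8, "claw": 3.6}, {"tx": 1.5, "ty": 2.8, "claw": 3.6}, {"tx": 1.5, "ty": 2.8, "claw": 3.6}, {"tx": 1.5, "ty": 2.8, "claw": 3.6}]'

```text
invalid input at $.rows[0]: expected keys tx, ty, tz, ax, ay, az, claw
```

Emit:
drive_tool --rows '[{"tx": 1.6, "ty": 2.8, "claw": 3.6}, {"tx": 1.6, "ty": 2.8, "claw": 3.6}, {"tx": 1.6, "ty": 2.8, "claw": 3.6}, {"tx": 1.6, "ty": 2.8, "claw": 3.6}, {"tx": 1.6, "ty": 2.8, "claw": 3.6}, {"tx": 1.6, "ty": 2.8, "claw": 3.6}, {"tx": 1.6, "ty": 2.8, "claw": 3.6}, {"tx": 1.6, "ty": 2.8, "claw": 3.6}, {"claw": 3.6}, {"claw": 3.6}]'

```text
invalid input at $.rows[0]: expected keys tx, ty, tz, ax, ay, az, claw
```

```bash
cat > st.py <<'E'
from h import *
s=sense();R=s["ee_rot"];print(s["time_s"],s["tcp_pos"].round(4),R.round(3).tolist(),s["gripper_width"])
print("to knob in tool cm",(R.T@(np.array([.5355,.048,.230])-s["tcp_pos"])*100).round(2))
E
python3 st.py
```

```text
0.1 [0.1568 0.6045 0.2216] [[0.968, -0.251, -0.0], [-0.251, -0.968, -0.002], [0.0, 0.002, -1.0]] 1.000031985471192
to knob in tool cm [50.64 44.35 -0.75]
```

All keys are needed in every row.

Emit:
drive_tool --rows '[{"tx": 0, "ty": 0, "tz": -2.7, "ax": 0, "ay": 0, "az": -0.0858, "claw": 3.6}, {"tx": 0, "ty": 0, "tz": -2.7, "ax": 0, "ay": 0, "az": -0.0858, "claw": 3.6}, {"tx": 0, "ty": 0, "tz": -2.7, "ax": 0, "ay": 0, "az": -0.0858, "claw": 3.6}, {"tx": 0, "ty": 0, "tz": -2.7, "ax": 0, "ay": 0, "az": -0.0858, "claw": 3.6}, {"tx": 1.5, "ty": 2.8, "tz": 0, "ax": 0, "ay": 0, "az": 0, "claw": 3.6}, {"tx": 1.5, "ty": 2.8, "tz": 0, "ax": 0, "ay": 0, "az": 0, "claw": 3.6}, {"tx": 1.5, "ty": 2.8, "tz": 0, "ax": 0, "ay": 0, "az": 0, "claw": 3.6}, {"tx": 1.5, "ty": 2.8, "tz": 0, "ax": 0, "ay": 0, "az": 0, "claw": 3.6}, {"tx": 1.5, "ty": 2.8, "tz": 0, "ax": 0, "ay": 0, "az": 0, "claw": 3.6}, {"tx": 1.5, "ty": 2.8, "tz": 0, "ax": 0, "ay": 0, "az": 0, "claw": 3.6}]'

```text
time_s: 0.93
tcp_pos: [0.262, 0.444, 0.3301]
ee_rot: [[0.996, 0.09, -0.0], [0.09, -0.996, -0.001], [-0.001, 0.001, -1.0]]
wrist_force: [0.3, 0.2, 0.1]
gripper_width: 0.429
gripper_force: 0.0
```

Emit:
drive_tool --rows '[{"tx": 1.6, "ty": 2.8, "tz": 0, "ax": 0, "ay": 0, "az": 0, "claw": 3.6}, {"tx": 1.6, "ty": 2.8, "tz": 0, "ax": 0, "ay": 0, "az": 0, "claw": 3.6}, {"tx": 1.6, "ty": 2.8, "tz": 0, "ax": 0, "ay": 0, "az": 0, "claw": 3.6}, {"tx": 1.6, "ty": 2.8, "tz": 0, "ax": 0, "ay": 0, "az": 0, "claw": 3.6}, {"tx": 1.6, "ty": 2.8, "tz": 0, "ax": 0, "ay": 0, "az": 0, "claw": 3.6}, {"tx": 1.6, "ty": 2.8, "tz": 0, "ax": 0, "ay": 0, "az": 0, "claw": 3.6}, {"tx": 1.6, "ty": 2.8, "tz": 0, "ax": 0, "ay": 0, "az": 0, "claw": 3.6}, {"tx": 1.6, "ty": 2.8, "tz": 0, "ax": 0, "ay": 0, "az": 0, "claw": 3.6}, {"tx": 0, "ty": 0, "tz": 0, "ax": 0, "ay": 0, "az": 0, "claw": 3.6}, {"tx": 0, "ty": 0, "tz": 0, "ax": 0, "ay": 0, "az": 0, "claw": 3.6}]'

```text
time_s: 1.77
tcp_pos: [0.4094, 0.2326, 0.3302]
ee_rot: [[0.996, 0.086, -0.001], [0.086, -0.996, -0.0], [-0.001, 0.0, -1.0]]
wrist_force: [-0.2, 0.2, 0.1]
gripper_width: 0.418
gripper_force: 0.0
```

```bash
python3 st.py
```

```text
1.7667 [0.4094 0.2326 0.3302] [[0.996, 0.086, -0.001], [0.086, -0.996, -0.0], [-0.001, 0.0, -1.0]] 0.4179903410128394
to knob in tool cm [10.98 19.48 10.01]
```

Emit:
drive_tool --rows '[{"tx": 1.57, "ty": 2.78, "tz": 0, "ax": 0, "ay": 0, "az": 0, "claw": 3.6}, {"tx": 1.57, "ty": 2.78, "tz": 0, "ax": 0, "ay": 0, "az": 0, "claw": 3.6}, {"tx": 1.57, "ty": 2.78, "tz": 0, "ax": 0, "ay": 0, "az": 0, "claw": 3.6}, {"tx": 1.57, "ty": 2.78, "tz": 0, "ax": 0, "ay": 0, "az": 0, "claw": 3.6}, {"tx": 1.57, "ty": 2.78, "tz": 0, "ax": 0, "ay": 0, "az": 0, "claw": 3.6}, {"tx": 1.57, "ty": 2.78, "tz": 0, "ax": 0, "ay": 0, "az": 0, "claw": 3.6}, {"tx": 1.57, "ty": 2.8, "tz": 0, "ax": 0, "ay": 0, "az": 0, "claw": 3.6}, {"tx": 0, "ty": 0, "tz": 2, "ax": 0, "ay": 0, "az": 0, "claw": 3.6}, {"tx": 0, "ty": 0, "tz": 2, "ax": 0, "ay": 0, "az": 0, "claw": 3.6}, {"tx": 0, "ty": 0, "tz": 0, "ax": 0, "ay": 0, "az": 0, "claw": 3.6}]'

```text
time_s: 2.6
tcp_pos: [0.5336, 0.05, 0.2859]
ee_rot: [[0.996, 0.089, -0.009], [0.089, -0.996, -0.001], [-0.009, 0.0, -1.0]]
wrist_force: [-0.1, 0.8, -0.7]
gripper_width: 0.413
gripper_force: 0.0
```

```bash
python3 st.py; python3 - <<'E'
from h import *
p,d=capture("side");cv2.imwrite("pics/s1.png",cv2.resize(p[60:300,280:480,::-1],(500,600)))
E
```

```text
2.6 [0.5336 0.05   0.2859] [[0.996, 0.089, -0.009], [0.089, -0.996, -0.001], [-0.009, 0.0, -1.0]] 0.4125168351422682
to knob in tool cm [0.22 0.21 5.58]
```

View pics/s1.png

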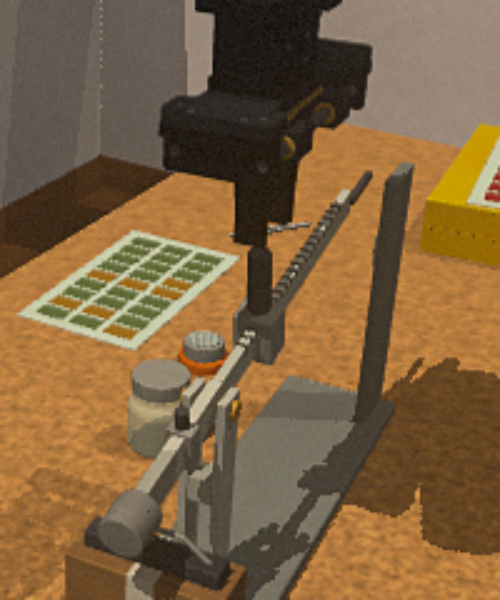

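The gripper is right above the post (post top at (260,240) in the crop), with the fingers lined up along the arm. Descending.

Emit:
drive_tool --rows '[{"tx": 0, "ty": 0, "tz": 1.5, "ax": 0, "ay": 0, "az": 0, "claw": 3.6}, {"tx": 0, "ty": 0, "tz": 1.5, "ax": 0, "ay": 0, "az": 0, "claw": 3.6}, {"tx": 0, "ty": 0, "tz": 1.3, "ax": 0, "ay": 0, "az": 0, "claw": 3.6}, {"tx": 0, "ty": 0, "tz": 0.8, "ax": 0, "ay": 0, "az": 0, "claw": 3.6}, {"tx": 0, "ty": 0, "tz": 0, "ax": 0, "ay": 0, "az": 0, "claw": 3.6}, {"tx": 0, "ty": 0, "tz": 0, "ax": 0, "ay": 0, "az": 0, "claw": 3.6}]'

```text
time_s: 3.15
tcp_pos: [0.5363, 0.0504, 0.2405]
ee_rot: [[0.996, 0.091, 0.001], [0.091, -0.996, -0.0], [0.001, 0.0, -1.0]]
wrist_force: [0.5, -0.8, 0.2]
gripper_width: 0.418
gripper_force: 0.0
```

Emit:
drive_tool --rows '[{"tx": 0, "ty": 0.6, "tz": 0.4, "ax": 0, "ay": 0, "az": 0, "claw": 3.6}, {"tx": 0, "ty": 0.7, "tz": -0.11, "ax": 0, "ay": 0, "az": 0, "claw": 3.6}, {"tx": 0, "ty": 0.7, "tz": -0.11, "ax": 0, "ay": 0, "az": 0, "claw": 3.6}, {"tx": 0, "ty": 0.7, "tz": -0.11, "ax": 0, "ay": 0, "az": 0, "claw": 3.6}, {"tx": 0, "ty": 0.7, "tz": -0.11, "ax": 0, "ay": 0, "az": 0, "claw": 3.6}, {"tx": 0, "ty": 0.7, "tz": -0.11, "ax": 0, "ay": 0, "az": 0, "claw": 3.6}, {"tx": 0, "ty": 0.7, "tz": -0.11, "ax": 0, "ay": 0, "az": 0, "claw": 3.6}, {"tx": 0, "ty": 0.7, "tz": -0.11, "ax": 0, "ay": 0, "az": 0, "claw": 3.6}, {"tx": 0, "ty": 0.7, "tz": -0.11, "ax": 0, "ay": 0, "az": 0, "claw": 3.6}, {"tx": 0, "ty": 0, "tz": 0, "ax": 0, "ay": 0, "az": 0, "claw": 3.6}]'

```text
time_s: 3.98
tcp_pos: [0.5412, -0.0135, 0.2445]
ee_rot: [[0.996, 0.088, -0.001], [0.088, -0.996, -0.001], [-0.001, 0.001, -1.0]]
wrist_force: [-0.7, 0.5, 0.3]
gripper_width: 0.411
gripper_force: 0.3
```

```bash
python3 - <<'E'
from h import *
p,d=capture("side");P=pts("side",d);np.savez("side1.npz",p=p,d=d);cv2.imwrite("pics/s2.png",cv2.resize(p[60:300,280:480,::-1],(500,600)))
E
```

```text
(no output)
```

View pics/s2.png

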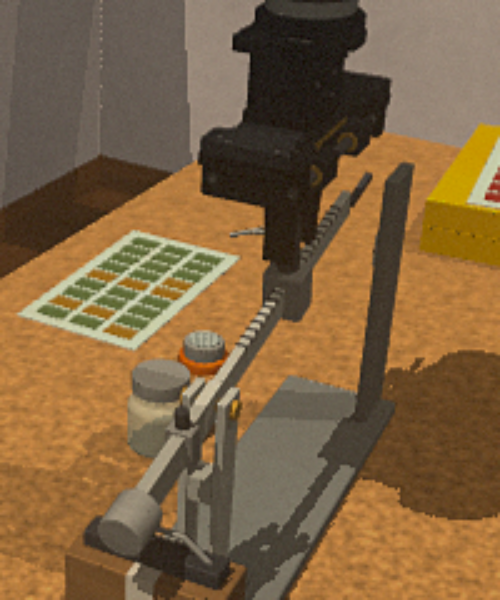

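The block followed the fingers outwards (block at (290,285) in the crop) and the beam is still at its upper stop. Pushing 32 mm more, then centring to let it swing.

Emit:
drive_tool --rows '[{"tx": 0, "ty": 0.6, "tz": -0.09, "ax": 0, "ay": 0, "az": 0, "claw": 3.6}, {"tx": 0, "ty": 0.7, "tz": -0.11, "ax": 0, "ay": 0, "az": 0, "claw": 3.6}, {"tx": 0, "ty": 0.7, "tz": -0.11, "ax": 0, "ay": 0, "az": 0, "claw": 3.6}, {"tx": 0, "ty": 0.6, "tz": -0.09, "ax": 0, "ay": 0, "az": 0, "claw": 3.6}, {"tx": 0, "ty": 0.6, "tz": -0.09, "ax": 0, "ay": 0, "az": 0, "claw": 3.6}, {"tx": 0, "ty": 0, "tz": 0, "ax": 0, "ay": 0, "az": 0, "claw": 3.6}, {"tx": 0, "ty": 0, "tz": 0, "ax": 0, "ay": 0, "az": 0, "claw": 3.6}, {"tx": 0, "ty": -0.4, "tz": 0, "ax": 0, "ay": 0, "az": 0, "claw": 3.6}, {"tx": 0, "ty": -0.4, "tz": 0, "ax": 0, "ay": 0, "az": 0, "claw": 3.6}, {"tx": 0, "ty": 0, "tz": 0, "ax": 0, "ay": 0, "az": 0, "claw": 3.6}]'

```text
time_s: 4.87
tcp_pos: [0.5435, -0.0351, 0.2493]
ee_rot: [[0.996, 0.09, 0.0], [0.09, -0.996, 0.0], [0.0, -0.0, -1.0]]
wrist_force: [-0.5, 0.2, 0.5]
gripper_width: 0.415
gripper_force: 0.0
```

Emit:
drive_tool --rows '[{"tx": 0, "ty": 0, "tz": -1.5, "ax": 0, "ay": 0, "az": 0, "claw": 3.6}, {"tx": 0, "ty": 0, "tz": -1.5, "ax": 0, "ay": 0, "az": 0, "claw": 3.6}, {"tx": 0, "ty": 0, "tz": -1.5, "ax": 0, "ay": 0, "az": 0, "claw": 3.6}, {"tx": 0, "ty": 0, "tz": -1.5, "ax": 0, "ay": 0, "az": 0, "claw": 3.6}, {"tx": 0, "ty": 0, "tz": 0, "ax": 0, "ay": 0, "az": 0, "claw": 3.6}, {"tx": 0, "ty": 0, "tz": 0, "ax": 0, "ay": 0, "az": 0, "claw": 3.6}, {"tx": 0, "ty": 0, "tz": 0, "ax": 0, "ay": 0, "az": 0, "claw": 3.6}, {"tx": 0, "ty": 0, "tz": 0, "ax": 0, "ay": 0, "az": 0, "claw": 3.6}, {"tx": 0, "ty": 0, "tz": 0, "ax": 0, "ay": 0, "az": 0, "claw": 3.6}, {"tx": 0, "ty": 0, "tz": 0, "ax": 0, "ay": 0, "az": 0, "claw": 3.6}]'

```text
time_s: 5.7
tcp_pos: [0.5433, -0.0359, 0.3084]
ee_rot: [[0.996, 0.089, -0.001], [0.089, -0.996, -0.0], [-0.002, 0.0, -1.0]]
wrist_force: [-0.2, -0.7, 0.5]
gripper_width: 0.415
gripper_force: 0.0
```

```bash
cat > tilt.py <<'E'
import sys
from h import *
# tilt: beam points (y from side camera depth) inside a 12 mm strip around the beam's vertical plane
p,d=capture("side");P=pts("side",d);cv2.imwrite(f"pics/{sys.argv[1]}.png",cv2.resize(p[60:300,280:480,::-1],(500,600)))
def fit(P):
    r=.129-P[...,1];lat=P[...,0]-.526-.09*r
    m=(abs(lat)<.012)&(r>.21)&(r<.29)&(P[...,2]>.13)&(P[...,2]<.27)
    q=np.c_[r[m],P[...,2][m]];return m.sum(),np.median(q[:,1]-.199),np.median(q[:,0]),np.arctan(np.median((q[:,1]-.199)/q[:,0]))
print("now",fit(P));print("start(.16)",fit(pts("side",np.load("side0.npz")["d"])))
m=(abs(P[...,0]-.526-.09*(.129-P[...,1]))<.025)&(P[...,1]<.08)&(P[...,1]>-.14)&(P[...,2]>.17)&(P[...,2]<.3)
dark=m&(p.max(-1)<70);q=P[dark];print("dark",len(q),np.percentile(q,[5,50,95],axis=0).round(3).tolist() if len(q) else 0)
E
python3 tilt.py s3; python3 st.py
```

```text
now (np.int64(162), np.float64(0.03751644993758492), np.float64(0.24761523971481722), np.float64(0.15445140959626052))
start(.16) (np.int64(172), np.float64(0.03694671457066742), np.float64(0.24549882162206688), np.float64(0.15263905304701428))
dark 380 [[0.527, -0.083, 0.207], [0.539, -0.034, 0.245], [0.549, 0.022, 0.286]]
5.75 [ 0.5434 -0.0359  0.3086] [[0.996, 0.089, -0.001], [0.089, -0.996, -0.0], [-0.001, 0.0, -1.0]] 0.4190025510375053
to knob in tool cm [-0.03 -8.43  7.86]
```

View pics/s3.png

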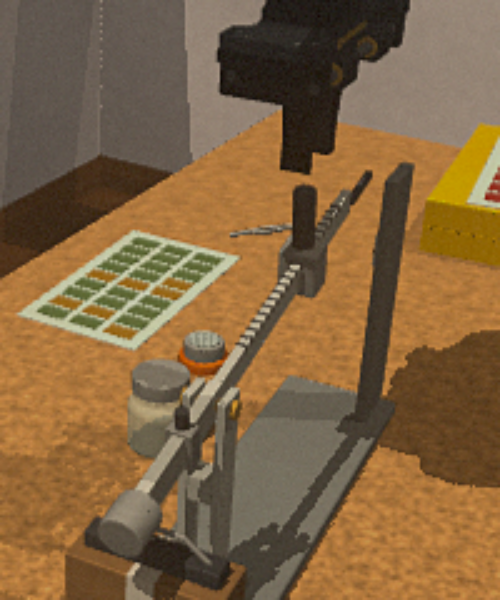

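The poise has moved out (post at (305,215), block at (302,265)), and the beam is still at the upper stop. At about 172 mm out, that puts balance beyond about 208 mm. Pushing a further 30 mm.

Emit:
drive_tool --rows '[{"tx": 0, "ty": 0, "tz": 1.6, "ax": 0, "ay": 0, "az": 0, "claw": 3.6}, {"tx": 0, "ty": 0, "tz": 1.6, "ax": 0, "ay": 0, "az": 0, "claw": 3.6}, {"tx": 0, "ty": 0, "tz": 1.5, "ax": 0, "ay": 0, "az": 0, "claw": 3.6}, {"tx": 0, "ty": 0, "tz": 0.7, "ax": 0, "ay": 0, "az": 0, "claw": 3.6}, {"tx": 0, "ty": 0, "tz": 0, "ax": 0, "ay": 0, "az": 0, "claw": 3.6}, {"tx": 0, "ty": 0.6, "tz": 0, "ax": 0, "ay": 0, "az": 0, "claw": 3.6}, {"tx": 0, "ty": 0.6, "tz": -0.1, "ax": 0, "ay": 0, "az": 0, "claw": 3.6}, {"tx": 0, "ty": 0.6, "tz": -0.1, "ax": 0, "ay": 0, "az": 0, "claw": 3.6}, {"tx": 0, "ty": 0.6, "tz": -0.1, "ax": 0, "ay": 0, "az": 0, "claw": 3.6}, {"tx": 0, "ty": 0.6, "tz": -0.1, "ax": 0, "ay": 0, "az": 0, "claw": 3.6}]'

```text
time_s: 6.58
tcp_pos: [0.5467, -0.0663, 0.2599]
ee_rot: [[0.996, 0.089, 0.001], [0.089, -0.996, 0.0], [0.002, -0.0, -1.0]]
wrist_force: [0.1, 2.1, -0.9]
gripper_width: 0.411
gripper_force: 0.7
```

Emit:
drive_tool --rows '[{"tx": 0, "ty": 0.5, "tz": -0.05, "ax": 0, "ay": 0, "az": 0, "claw": 3.6}, {"tx": 0, "ty": 0.3, "tz": 0, "ax": 0, "ay": 0, "az": 0, "claw": 3.6}, {"tx": 0, "ty": 0, "tz": 0, "ax": 0, "ay": 0, "az": 0, "claw": 3.6}, {"tx": 0, "ty": 0, "tz": 0, "ax": 0, "ay": 0, "az": 0, "claw": 3.6}, {"tx": 0, "ty": -0.4, "tz": 0, "ax": 0, "ay": 0, "az": 0, "claw": 3.6}, {"tx": 0, "ty": -0.4, "tz": 0, "ax": 0, "ay": 0, "az": 0, "claw": 3.6}, {"tx": 0, "ty": 0, "tz": -1.5, "ax": 0, "ay": 0, "az": 0, "claw": 3.6}, {"tx": 0, "ty": 0, "tz": -1.5, "ax": 0, "ay": 0, "az": 0, "claw": 3.6}, {"tx": 0, "ty": 0, "tz": -1.5, "ax": 0, "ay": 0, "az": 0, "claw": 3.6}, {"tx": 0, "ty": 0, "tz": -1.5, "ax": 0, "ay": 0, "az": 0, "claw": 3.6}]'

```text
time_s: 7.42
tcp_pos: [0.5461, -0.0652, 0.3205]
ee_rot: [[0.996, 0.09, -0.0], [0.09, -0.996, -0.0], [-0.0, 0.0, -1.0]]
wrist_force: [-0.3, -0.4, -0.1]
gripper_width: 0.415
gripper_force: 0.0
```

Emit:
drive_tool --rows '[{"tx": 0, "ty": 0, "tz": 0, "ax": 0, "ay": 0, "az": 0, "claw": 3.6}, {"tx": 0, "ty": 0, "tz": 0, "ax": 0, "ay": 0, "az": 0, "claw": 3.6}, {"tx": 0, "ty": 0, "tz": 0, "ax": 0, "ay": 0, "az": 0, "claw": 3.6}, {"tx": 0, "ty": 0, "tz": 0, "ax": 0, "ay": 0, "az": 0, "claw": 3.6}, {"tx": 0, "ty": 0, "tz": 0, "ax": 0, "ay": 0, "az": 0, "claw": 3.6}, {"tx": 0, "ty": 0, "tz": 0, "ax": 0, "ay": 0, "az": 0, "claw": 3.6}, {"tx": 0, "ty": 0, "tz": 0, "ax": 0, "ay": 0, "az": 0, "claw": 3.6}, {"tx": 0, "ty": 0, "tz": 0, "ax": 0, "ay": 0, "az": 0, "claw": 3.6}, {"tx": 0, "ty": 0, "tz": 0, "ax": 0, "ay": 0, "az": 0, "claw": 3.6}, {"tx": 0, "ty": 0, "tz": 0, "ax": 0, "ay": 0, "az": 0, "claw": 3.6}]'

```text
time_s: 8.25
tcp_pos: [0.5462, -0.0658, 0.3197]
ee_rot: [[0.996, 0.089, -0.0], [0.089, -0.996, 0.0], [-0.0, -0.0, -1.0]]
wrist_force: [0.2, -0.3, 0.5]
gripper_width: 0.415
gripper_force: 0.0
```

```bash
python3 tilt.py s4; python3 st.py
```

```text
now (np.int64(88), np.float64(0.014114896120482126), np.float64(0.2645221741850021), np.float64(0.05405441467206612))
start(.16) (np.int64(172), np.float64(0.03694671457066742), np.float64(0.24549882162206688), np.float64(0.15263905304701428))
dark 304 [[0.53, -0.084, 0.19], [0.541, -0.069, 0.236], [0.551, 0.019, 0.27]]
8.3 [ 0.5462 -0.0658  0.3197] [[0.996, 0.089, 0.0], [0.089, -0.996, 0.0], [0.0, -0.0, -1.0]] 0.41154772006925033
to knob in tool cm [ -0.05 -11.43   8.98]
```

View pics/s4.png

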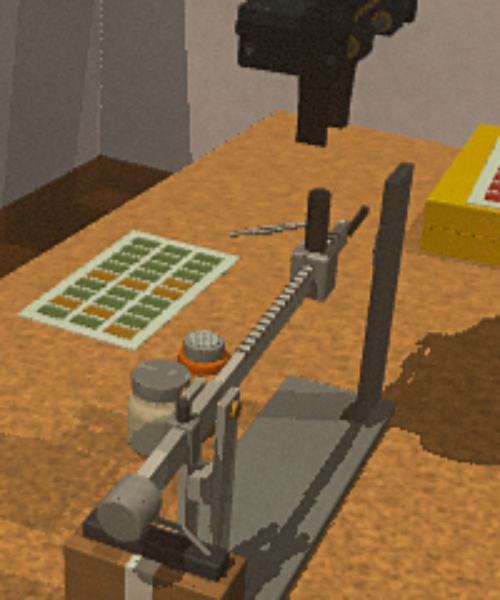

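The beam now floats free: the pointer tip at (363,210) is clearly lower and the post is at (318,220). I'll measure tilt and post position precisely, then make a small nudge.

```bash
python3 tilt.py s5; python3 - <<'E'
from h import *
p,d=capture("side");P=pts("side",d)
m=np.zeros((400,640),bool);m[136:158,401:414]=1;m&=p.max(-1)<90
m&=(P[...,1]<-.04)&(P[...,1]>-.11);q=P[m];print(len(q))
for z in np.arange(.2,.28,.01):
    r=q[abs(q[:,2]-z)<.005]
    if len(r)>3: print(z.round(3),len(r),np.median(r,axis=0).round(4),r[:,1].min().round(4),r[:,1].max().round(4))
E
```

```text
now (np.int64(89), np.float64(0.014430078528784862), np.float64(0.2636342940642484), np.float64(0.05598151931005088))
start(.16) (np.int64(172), np.float64(0.03694671457066742), np.float64(0.24549882162206688), np.float64(0.15263905304701428))
dark 302 [[0.53, -0.086, 0.19], [0.541, -0.069, 0.236], [0.552, 0.015, 0.27]]
192
0.23 30 [ 0.5433 -0.0706  0.2315] -0.078 -0.0654
0.24 41 [ 0.543  -0.0692  0.2399] -0.0762 -0.0643
0.25 39 [ 0.5429 -0.0682  0.2503] -0.0793 -0.0642
0.26 44 [ 0.5427 -0.0682  0.2603] -0.0757 -0.0639
0.27 37 [ 0.544  -0.0692  0.2699] -0.0788 -0.063
```

Tilt is about +0.058, so about 14 mm further out is needed. Post axis is at y ≈ -0.074. I'll centre the fingers, descend and push the TCP to y ≈ -0.099.

Emit:
drive_tool --rows '[{"tx": 0, "ty": 0.8, "tz": 0, "ax": 0, "ay": 0, "az": 0, "claw": 3.6}, {"tx": 0, "ty": 0, "tz": 1.0, "ax": 0, "ay": 0, "az": 0, "claw": 3.6}, {"tx": 0, "ty": 0, "tz": 1.5, "ax": 0, "ay": 0, "az": 0, "claw": 3.6}, {"tx": 0, "ty": 0, "tz": 1.5, "ax": 0, "ay": 0, "az": 0, "claw": 3.6}, {"tx": 0, "ty": 0, "tz": 1.5, "ax": 0, "ay": 0, "az": 0, "claw": 3.6}, {"tx": 0, "ty": 0, "tz": 1.5, "ax": 0, "ay": 0, "az": 0, "claw": 3.6}, {"tx": 0, "ty": 0, "tz": 1.0, "ax": 0, "ay": 0, "az": 0, "claw": 3.6}, {"tx": 0, "ty": 0, "tz": 0, "ax": 0, "ay": 0, "az": 0, "claw": 3.6}, {"tx": 0, "ty": 0, "tz": 0, "ax": 0, "ay": 0, "az": 0, "claw": 3.6}]'

```text
time_s: 9.15
tcp_pos: [0.5468, -0.074, 0.2393]
ee_rot: [[0.996, 0.089, -0.001], [0.089, -0.996, -0.001], [-0.001, 0.0, -1.0]]
wrist_force: [-0.1, 0.3, 0.5]
gripper_width: 0.415
gripper_force: 0.0
```

Emit:
drive_tool --rows '[{"tx": 0, "ty": 0.5, "tz": 0, "ax": 0, "ay": 0, "az": 0, "claw": 3.6}, {"tx": 0, "ty": 0.4, "tz": 0, "ax": 0, "ay": 0, "az": 0, "claw": 3.6}, {"tx": 0, "ty": 0.4, "tz": 0, "ax": 0, "ay": 0, "az": 0, "claw": 3.6}, {"tx": 0, "ty": 0.4, "tz": 0, "ax": 0, "ay": 0, "az": 0, "claw": 3.6}, {"tx": 0, "ty": 0.4, "tz": 0, "ax": 0, "ay": 0, "az": 0, "claw": 3.6}, {"tx": 0, "ty": 0.3, "tz": 0, "ax": 0, "ay": 0, "az": 0, "claw": 3.6}, {"tx": 0, "ty": 0.1, "tz": 0, "ax": 0, "ay": 0, "az": 0, "claw": 3.6}, {"tx": 0, "ty": 0, "tz": 0, "ax": 0, "ay": 0, "az": 0, "claw": 3.6}, {"tx": 0, "ty": 0, "tz": 0, "ax": 0, "ay": 0, "az": 0, "claw": 3.6}]'

```text
time_s: 9.9
tcp_pos: [0.549, -0.0989, 0.2398]
ee_rot: [[0.996, 0.089, -0.0], [0.089, -0.996, -0.0], [-0.0, 0.0, -1.0]]
wrist_force: [-0.4, 0.2, -0.3]
gripper_width: 0.412
gripper_force: 0.0
```

Emit:
drive_tool --rows '[{"tx": 0, "ty": -0.4, "tz": 0, "ax": 0, "ay": 0, "az": 0, "claw": 3.6}, {"tx": 0, "ty": -0.4, "tz": 0, "ax": 0, "ay": 0, "az": 0, "claw": 3.6}, {"tx": 0, "ty": 0, "tz": 0, "ax": 0, "ay": 0, "az": 0, "claw": 3.6}, {"tx": 0, "ty": 0, "tz": -1.5, "ax": 0, "ay": 0, "az": 0, "claw": 3.6}, {"tx": 0, "ty": 0, "tz": -1.5, "ax": 0, "ay": 0, "az": 0, "claw": 3.6}, {"tx": 0, "ty": 0, "tz": -2, "ax": 0, "ay": 0, "az": 0, "claw": 3.6}, {"tx": 0, "ty": 0, "tz": -2, "ax": 0, "ay": 0, "az": 0, "claw": 3.6}, {"tx": 0, "ty": 0, "tz": -2, "ax": 0, "ay": 0, "az": 0, "claw": 3.6}, {"tx": 0, "ty": 0, "tz": -1, "ax": 0, "ay": 0, "az": 0, "claw": 3.6}]'

```text
time_s: 10.65
tcp_pos: [0.5492, -0.0906, 0.3426]
ee_rot: [[0.996, 0.09, 0.004], [0.09, -0.996, -0.001], [0.004, 0.001, -1.0]]
wrist_force: [1.4, -0.4, 0.6]
gripper_width: 0.416
gripper_force: 0.0
```

Emit:
drive_tool --rows '[{"tx": 0, "ty": 0, "tz": 0, "ax": 0, "ay": 0, "az": 0, "claw": 3.6}, {"tx": 0, "ty": 0, "tz": 0, "ax": 0, "ay": 0, "az": 0, "claw": 3.6}, {"tx": 0, "ty": 0, "tz": 0, "ax": 0, "ay": 0, "az": 0, "claw": 3.6}, {"tx": 0, "ty": 0, "tz": 0, "ax": 0, "ay": 0, "az": 0, "claw": 3.6}, {"tx": 0, "ty": 0, "tz": 0, "ax": 0, "ay": 0, "az": 0, "claw": 3.6}, {"tx": 0, "ty": 0, "tz": 0, "ax": 0, "ay": 0, "az": 0, "claw": 3.6}, {"tx": 0, "ty": 0, "tz": 0, "ax": 0, "ay": 0, "az": 0, "claw": 3.6}, {"tx": 0, "ty": 0, "tz": 0, "ax": 0, "ay": 0, "az": 0, "claw": 3.6}, {"tx": 0, "ty": 0, "tz": 0, "ax": 0, "ay": 0, "az": 0, "claw": 3.6}, {"tx": 0, "ty": 0, "tz": 0, "ax": 0, "ay": 0, "az": 0, "claw": 3.6}]'

```text
time_s: 11.48
tcp_pos: [0.5485, -0.0906, 0.3397]
ee_rot: [[0.996, 0.089, 0.0], [0.089, -0.996, 0.0], [0.0, -0.0, -1.0]]
wrist_force: [-0.4, 0.5, -0.2]
gripper_width: 0.412
gripper_force: 0.0
```

```bash
python3 tilt.py s6; python3 tilt.py s7|head -1; python3 st.py
```

```text
now (np.int64(349), np.float64(0.02029139177476691), np.float64(0.21632252732486612), np.float64(0.0943727403567918))
start(.16) (np.int64(172), np.float64(0.03694671457066742), np.float64(0.24549882162206688), np.float64(0.15263905304701428))
dark 293 [[0.531, -0.096, 0.177], [0.542, -0.087, 0.222], [0.553, 0.04, 0.257]]
now (np.int64(346), np.float64(0.020497432616174913), np.float64(0.21671147218818934), np.float64(0.09373251465296355))
11.5833 [ 0.5485 -0.0907  0.3398] [[0.996, 0.089, 0.0], [0.089, -0.996, 0.0], [0.0, -0.0, -1.0]] 0.41066277916481153
to knob in tool cm [ -0.06 -13.93  10.98]
```

View pics/s7.png

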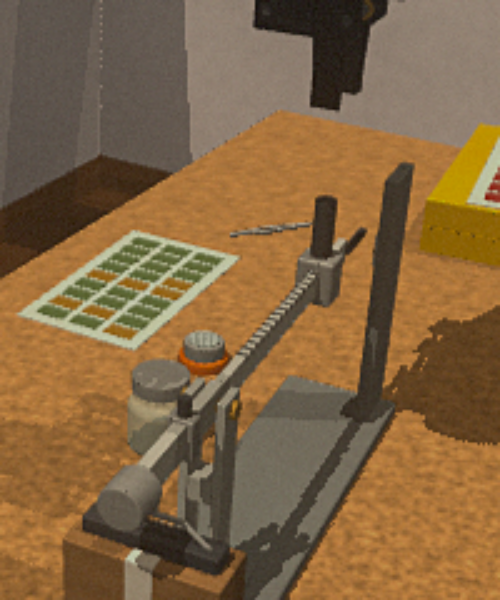

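The beam is nearly level now, with the tip at (362,232) in the crop. The poise at (322,275) entered my fitting window, so I'm refitting on the notched arm and on the pointer separately.

```bash
cat > t2.py <<'E'
from h import *
def f(P):
    r=.129-P[...,1];lat=P[...,0]-.526-.09*r;z=P[...,2];o=[]
    for a,b in((.03,.06),(.12,.19),(.27,.30),(.305,.335)):
        m=(abs(lat)<.010)&(r>a)&(r<b)&(z>.13)&(z<.26);o.append((int(m.sum()),np.median(r[m]).round(3) if m.any() else 0,np.median(z[m]).round(4) if m.any() else 0))
    return o
print("start",f(pts("side",np.load("side0.npz")["d"])));print("start top",f(pts("top",np.load("top0.npz")["d"])))
for i in range(2):
    for c in("side","top"): print(c,f(pts(c,capture(c)[1])))
E
python3 t2.py
```

```text
start [(104, np.float64(0.045), np.float64(0.2046)), (188, np.float64(0.155), np.float64(0.2216)), (44, np.float64(0.279), np.float64(0.2383)), (23, np.float64(0.316), np.float64(0.2431))]
start top [(113, np.float64(0.045), np.float64(0.2059)), (282, np.float64(0.156), np.float64(0.2241)), (99, np.float64(0.284), np.float64(0.2389)), (73, np.float64(0.317), np.float64(0.2419))]
side [(87, np.float64(0.045), np.float64(0.1974)), (171, np.float64(0.154), np.float64(0.1963)), (39, np.float64(0.283), np.float64(0.1907)), (20, np.float64(0.32), np.float64(0.1894))]
top [(0, 0, 0), (0, 0, 0), (0, 0, 0), (0, 0, 0)]
side [(91, np.float64(0.045), np.float64(0.1971)), (170, np.float64(0.153), np.float64(0.1959)), (38, np.float64(0.282), np.float64(0.1905)), (20, np.float64(0.319), np.float64(0.189))]
top [(0, 0, 0), (0, 0, 0), (0, 0, 0), (0, 0, 0)]
```

```bash
python3 -c "
from station import finish_job;print(finish_job())"
```

```text
the job is handed in; nothing more can be done
None
```

I slid the large poise out to about 220 mm from the pivot; the beam now swings free and rests at a measured tilt of about -0.006 rad, with the gripper clear and no contact with the tare rider or jar seen in the pictures, and the job is handed in.

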